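Hold the carousel's index plunger out

ROBOT

A 6-joint arm with a two-finger parallel gripper is mounted at the origin on the work surface. World frame = base frame: x ahead of the robot, y to its left, z up, the work surface at z = 0. Lengths are in mm, angles in degrees, forces in N, time in s.
With the tool pointing down it reaches from about 300 to 850 mm from the base axis. Payload 4.2 kg.
Tool frame: the origin (TCP) lies midway between the tips of the shut fingers; the grasp point (between the pads) lies 19 mm behind it (env.grip_point_offset is the distance from the TCP to the grasp point, in mm); z points along the fingers, x is the direction in which the jaws open and shut, and the axes are right-handed (so a half turn about z gives the same grasp; the last joint's range is limited). The gripper opens to 91 mm and grips with 3 to 60 N. Pads are 32 mm wide; open, the fingers measure 118 mm over their backs; the gripper's body (76 mm by 178 mm) begins 60 mm behind the grasp point.
Start: joints at [-71.276, 18.312, 89.639, -0, 72.044, -1.146], TCP at [195.441, -540.783, 213.976] pointing down, gripper open.
Joint ranges: [-177.97, 177.97], [-48.28, 115.42], [12.27, 149.76], [-77.06, 257.06], [2.81, 150.46], [-146.56, 146.56]. Speed limits (degrees/s): [147.25, 147.25, 180, 180, 180, 180].

INTERFACE

Orientations are given as [roll, pitch, yaw] about the fixed x, y, z axes, in that order (R = Rz(yaw) Ry(pitch) Rx(roll)).
In Python, from workcell import env gives the robot as it stands.
- The arm moves only by the shell command python3 -m pendant 'ROWS' [FORCE]. ROWS is JSON, a list of rows, each an object with "xyz": the shift along the tool's x, y, z in m, a list of three; "roll": the turn about the tool's z in degrees; "jaw": the closure, from 0 (fully open) to 1 (shut). A call has exactly 8 rows; each row is the pose to reach, as a shift and turn from the pose commanded when the call began, along the tool's axes at that moment; what a row does not reach only later rows make up. A row lasts 1/8 s, in which the tool goes at most 62.5 mm and 10.7 degrees, less where a joint would pass 70% of its speed; a pose out of reach is approached as far as the arm can. A call with a gripper value outside its range is refused whole. The fingers move at their own pace and stop on an object; FORCE is the grip in N (left out, the last holds). Time passes only in rows, so rows that repeat a pose let the fingers close, or fill a call up. It gives the time, the measured TCP pose, the force and the opening at its end, in the units of the state.
- env.state(): the state, without advancing time (a new reading comes with each control period).
- env.grab_frame(name): name is "side" or "top" or "wrist"; returns (picture, depth): 420x560x3 uint8, blue, green, red; 420x560 float32, mm along the optical axis (not along the pixel's ray), 0 where there is no reading.
- env.camera_params(name): a dict with "camera_matrix" (3x3 intrinsics, pixels), "cam_to_world" (4x4, takes a point from camera to world coordinates); the wrist camera has in their place "hand_eye" (4x4, takes a point from camera to tool coordinates, whose origin is the TCP and whose axes are the tool frame's). Camera axes: x right, y up, looking along -z (the intrinsics and any distortion apply to the point x, -y, -z); pixel columns grow to the right and rows downward; lengths in mm; the calibration is good to about 2 mm. The wrist camera is an equidistant fisheye: a pixel r from the principal point sees the ray r / f radians off the axis. A picture is of the moment at which its call begins: read the wrist's pose just before it. camera_params takes no time and is no camera call.
- env.job_done(): hands the job in, once; it reports no verdict.
The state is a dict: "time_s": time; "qpos": joint angles; "qvel": joint speeds; "effort": joint torques, N m; "ee_pos": TCP position; "ee_rot": TCP orientation; "force": force on the tool from outside, world axes, zero at the start; "torque": the same for the moment, N m; "gripper_width": finger opening in mm.
Only numpy, scipy, OpenCV 4.12 (cv2) and the standard library are available. Lean on these libraries where they do the work, as an engineer would, in place of code of your own. Each camera call takes 0.05 s, during which the arm holds its last target. There are 200 camera calls.

TASK

The sampling carousel is locked by a spring-loaded index plunger hidden under a steel splash cap. Lift the cap off and set it down upright on the black rubber mat without dropping it, then grip the plunger's black knob, pull it straight up as far as it goes and keep holding it there, so that a colleague can turn the carousel: finish while still holding it. Leave the other things on the bench where they stand.

Things in the scene. Friction and masses are not known exactly. Their poses are not given: they have to be found in the camera images.
- station: fixed carousel: steel base plate 200 (x) x 280 (y) mm, top at 30 mm; index disc 196 mm across, top at 55 mm, centred at (0, 25) mm, three blue-capped bottles (tops at 140 mm) on its +y side. A bracket at the -y end has a round seat, 68 mm diameter, top at 95 mm, centred at (0, -60) mm, the plunger axis; only the plunger rises above it. Origin under the plate's centre, on the bench; z up.
- plunger (a joint): height of the spring plunger, m: 0 = pin seated 12 mm deep in the disc's hole, 0.020 = fully up against its stop; the pin leaves the hole at 0.012. The spring pushes it back down with about 7 N at 0, rising to about 13 N at 0.020; it springs back when released.
- plunger_knob (a point): centre of the plunger's knob: upright black cylinder, 28 mm diameter, 26 mm tall, on a 14 mm steel stem; with the plunger seated it is 128 mm above the bench and 33 mm above the seat (knob from 20 to 46 mm above the seat). Rises with the plunger. Hidden under the cap at the start.
- cap: loose steel splash cap, 105 to 200 g: upside-down cup, 56 mm outside, 50 mm inside diameter, 56 mm tall, 52 mm deep, with a round grip on top, 22 mm diameter, from 62 to 88 mm above the rim (12 mm neck below it). Starts on the bracket's seat over the plunger knob, roughly central. Origin at the centre of its open lower rim; z up.
- mat: black rubber mat, fixed to the bench, 160 x 160 x 3 mm, empty. Origin at the centre of its underside.
- beaker: glass beaker, 66 mm diameter, 75 mm tall, standing just beyond the mat; bystander. Origin at the centre of its base.
- wrench: steel wrench 130 mm long lying just short of the mat; bystander. Origin below its middle.
- media: clear glass bottle with blue cap, 80 mm diameter, 170 mm tall; bystander. Origin at the centre of its base.
- tipbox: grey plastic pipette-tip box 120 x 85 x 60 mm; bystander. Origin at the centre of its base.
- jar: amber glass jar with white cap, 60 mm diameter, 80 mm tall; bystander. Origin at the centre of its base.
- dish: closed clear plastic dish, 90 mm diameter, 15 mm tall; bystander. Origin at the centre of its base.
Mind the look-alikes: they are no part of the job. Leave any green look-alike of the cap alone. Of the things shaped like the mat, the black one is meant.

How it is judged (in metres and radians):
On the way, in this order (a step that is already met when the one before it is completed fails the run):
1. the splash cap stands upright on the mat, let go and at rest (x of cap in the frame of mat between -0.062 and 0.062 m and y of cap in the frame of mat between -0.062 and 0.062 m and z of cap in the frame of mat below 0.008 m and angle between cap's own z axis and vertical below 0.12 rad and contact force between cap and the arm below 0.1 N and contact force between cap and the fingers below 0.1 N and linear speed of cap below 0.03 m/s), for 0.2 s.
2. the plunger is pulled fully up by the fingers (value of joint plunger above 0.016 m and contact force between the fingers and plunger above 3 N and contact force between cap and plunger below 0.1 N), for 0.3 s.
At the end, for the whole second after the job is handed in: The plunger is up by more than 16 of its 20 mm, held by the gripper's fingers (more than 3 N of contact); the cap stands upright (within 0.12 rad) and at rest on the mat, its centre within 62 mm of the mat's centre along each side, touching neither robot nor plunger (all of step 1 and all of step 2); the arm keeps its last pose, push and grip.
It fails at once if the cap is dropped (falls freely from more than about 30 mm above the mat) (height (world z) of cap above 0.03 m and contact force between cap and anything else below 0.05 N and linear speed of cap above 0.3 m/s).
It fails at once if a bystander is moved by more than 25 mm or tipped (distance of any of beaker, wrench, media, tipbox, jar, dish from where it was at the start of the episode above 0.025 m or angle between any of beaker, wrench, media, tipbox, jar, dish's own z axis and vertical above 0.35 rad).
It also fails if it takes over 51 s, if anything falls off the work surface, if the arm or the gripper's body presses on something with over 40 N, if the wrist force passes 120 N, or if a joint passes its speed limit or range.

## Working session

There is one attempt and no reset: what is moved stays moved. The work goes in short steps, Python scripts to look and compute and a shell command to move; the robot and the scene stay as the last step left them, time stands still between calls to the robot, and variables do not carry over. Pictures are saved under pics/ and viewed, about 8 in all and at most 12, crops included, and the job is handed in when it is done.

```bash
mkdir -p pics; ls
cat > h.py <<'E'
import numpy as np, cv2
from workcell import env
def ray(name,u,v):
    p=env.camera_params(name);K=np.array(p["camera_matrix"]);T=np.array(p["cam_to_world"])
    d=np.array([(u-K[0,2])/K[0,0],-(v-K[1,2])/K[1,1],-1.]);return T[:3,3],T[:3,:3]@d
def onz(name,u,v,z):
    o,d=ray(name,u,v);return o+d*(z-o[2])/d[2]
def cloud(name,D):
    p=env.camera_params(name);K=np.array(p["camera_matrix"]);T=np.array(p["cam_to_world"])
    v,u=np.mgrid[:D.shape[0],:D.shape[1]]
    P=np.stack([(u-K[0,2])/K[0,0]*D,-(v-K[1,2])/K[1,1]*D,-D],-1)
    return P@T[:3,:3].T+T[:3,3]
E
python3 - <<'E'
from h import *
for n in("top","side"):
    I,D=env.grab_frame(n);cv2.imwrite(f"pics/{n}0.png",I);np.savez(f"pics/{n}0.npz",I=I,D=D)
    p=env.camera_params(n);print(n,{k:(np.round(v,3).tolist() if not isinstance(v,str) else v) for k,v in p.items()},(D>0).mean())
print(env.state(),env.grip_point_offset)
E
```

```text
pics
top {'camera_matrix': [[387.619, 0.0, 282.941], [0.0, 387.619, 207.84], [0.0, 0.0, 1.0]], 'cam_to_world': [[-0.013, 0.986, -0.164, 302.817], [-1.0, -0.01, 0.017, 9.346], [0.016, 0.164, 0.986, 1263.856], [0.0, 0.0, 0.0, 1.0]]} 0.995969387755102
side {'camera_matrix': [[477.528, 0.0, 278.818], [0.0, 477.528, 206.479], [0.0, 0.0, 1.0]], 'cam_to_world': [[-0.748, 0.397, -0.531, -270.617], [-0.663, -0.44, 0.606, 884.266], [0.007, 0.805, 0.593, 960.772], [0.0, 0.0, 0.0, 1.0]]} 0.991109693877551
{'time_s': 0.1, 'qpos': array([-7.12771199e+01,  1.83486518e+01,  8.96990960e+01, -6.73840453e-04,
        7.20435350e+01, -1.14635492e+00]), 'qvel': array([-0.03658932, -0.07069709, -0.09988917, -0.03138881, -0.00413546,
       -0.08291366]), 'effort': array([-1.78939565e-03, -4.13334310e+01, -2.32506162e+01,  7.27951527e-02,
        4.21688729e-02, -4.80732672e-05]), 'ee_pos': array([ 195.27771284, -540.3505946 ,  213.19976515]), 'ee_rot': array([-1.79998814e+02,  9.12773249e-02, -7.01305557e+01]), 'force': array([-0.53011783,  0.61196319, -0.47831619]), 'torque': array([ 0.03391236, -0.03567982, -0.06557517]), 'gripper_width': 91.18948031408046} 18.8
```

View pics/top0.png

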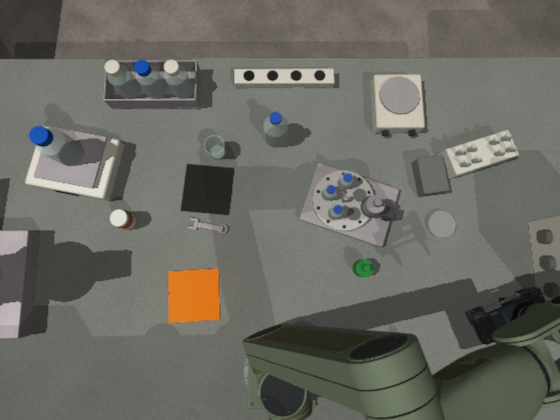

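View pics/side0.png

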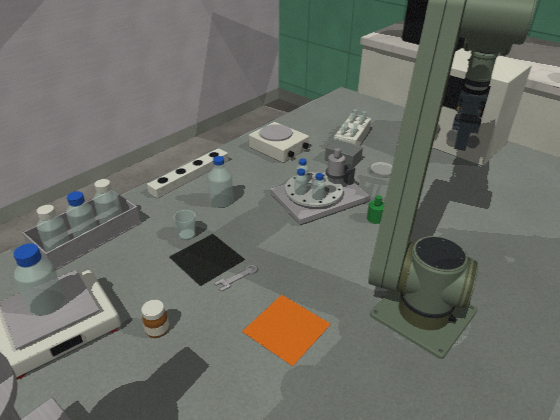

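The top view shows the cap at about (377,206) and the black mat at (208,189). The beaker (215,146) is beyond the mat and the wrench (208,226) is short of it. The green look-alike is at (364,268). In the side view the cap is at (337,163) and the mat at (207,259). Next I measure the cap, mat and station.

Run:
```python
from h import *
d=np.load("pics/top0.npz");I,D=d["I"],d["D"];P=cloud("top",D)
m=((I.max(2)<45)).astype(np.uint8);m[:, :150]=0;m[:,260:]=0;m[:150]=0;m[225:]=0
c=max(cv2.findContours(m,0,2)[0],key=cv2.contourArea);r=cv2.minAreaRect(c);b=cv2.boxPoints(r)
w=np.array([onz("top",*q,3) for q in b]);print("mat",r,w.round(0).tolist(),w.mean(0),np.linalg.norm(np.diff(w,axis=0),axis=1), np.median(P[c[:,0,1],c[:,0,0]],0))
def cyl(n,P,box):
    u0,u1,v0,v1=box;Q=P[v0:v1,u0:u1].reshape(-1,3)
    for lo,hi in((172,195),(140,157)):
        q=Q[(Q[:,2]>lo)&(Q[:,2]<hi)]
        print(n,lo,len(q),q.mean(0).round(1),q.min(0).round(0),q.max(0).round(0)) if len(q) else 0
cyl("top",P,(355,400,180,230))
d2=np.load("pics/side0.npz");P2=cloud("side",d2["D"]);cyl("side",P2,(320,355,140,190))
# station plate: z 25..37
Z=((P[...,2]>22)&(P[...,2]<40)).astype(np.uint8);Z[:, :290]=0;Z[:,410:]=0;Z[:150]=0;Z[260:]=0
c=max(cv2.findContours(cv2.morphologyEx(Z,cv2.MORPH_CLOSE,np.ones((9,9))),0,2)[0],key=cv2.contourArea);r=cv2.minAreaRect(c)
w=np.array([onz("top",*q,30) for q in cv2.boxPoints(r)]);print("station",w.round(0).tolist(),w.mean(0))
for n,u,v,z in(("beaker",215,146,75),("wrench",208,226,5),("media",276,122,165),("green",364,268,80),("dish",441,223,15),("tipbox",432,175,60)):print(n,onz("top",u,v,z).round(0))
I3,D3=env.grab_frame("top")
cv2.imwrite("pics/crop.png",cv2.resize(I[150:260,290:420],None,fx=5,fy=5,interpolation=cv2.INTER_CUBIC))
```

```text
mat ((207.4828643798828, 189.18446350097656), (48.00205993652344, 46.17274856567383), 5.31454610824585) [[509.0, 320.0, 3.0], [665.0, 311.0, 3.0], [648.0, 151.0, 3.0], [492.0, 164.0, 3.0]] [578.45554068 236.36112896   3.        ] [156.09436336 160.69680713 155.99559691] [571.09520909 221.25846505   4.95373825]
top 172 56 [ 497.8 -278.3  183. ] [ 488. -289.  172.] [ 509. -268.  190.]
top 140 229 [ 496.3 -276.   151.7] [ 471. -307.  141.] [ 527. -251.  157.]
side 172 37 [ 492.5 -272.8  180.4] [ 483. -290.  172.] [ 503. -263.  186.]
side 140 147 [ 489.4 -263.6  148.9] [ 466. -307.  140.] [ 525. -163.  157.]
station [[472.0, -60.0, 30.0], [661.0, -128.0, 30.0], [564.0, -397.0, 30.0], [379.0, -324.0, 30.0]] [ 519.17283723 -227.14478033   30.        ]
beaker [702. 202.  75.]
wrench [455. 232.   5.]
media [745.   7. 165.]
green [ 313. -255.   80.]
dish [ 455. -528.   15.]
tipbox [ 605. -492.   60.]
```

View pics/crop.png

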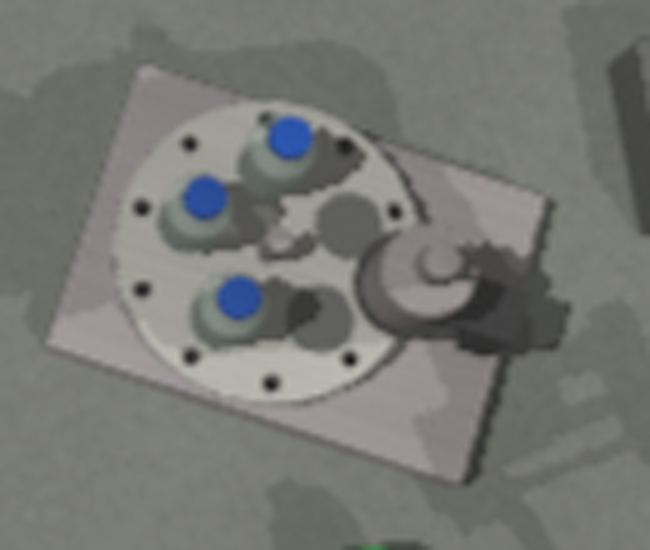

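Cap estimates: top view (497,-278), side view (491,-268), seat from the plate (499,-284), and grip top near z 183 as expected. The mat is centred near (577,236). The current yaw leaves the fingers clear of everything, so I move above the cap to look from close by.

```bash
python3 -m pendant '[{"xyz":[-0.018,-0.047,-0.03],"roll":0,"jaw":0},{"xyz":[-0.036,-0.093,-0.04],"roll":0,"jaw":0},{"xyz":[-0.057,-0.147,-0.05],"roll":0,"jaw":0},{"xyz":[-0.078,-0.203,-0.06],"roll":0,"jaw":0},{"xyz":[-0.099,-0.258,-0.06],"roll":0,"jaw":0},{"xyz":[-0.12,-0.312,-0.06],"roll":0,"jaw":0},{"xyz":[-0.144,-0.373,-0.06],"roll":0,"jaw":0},{"xyz":[-0.144,-0.373,-0.06],"roll":0,"jaw":0}]' 30
python3 - <<'E'
from h import *
s=env.state();print(s["ee_pos"],s["ee_rot"])
I,D=env.grab_frame("wrist");cv2.imwrite("pics/w1.png",I);np.savez("pics/w1.npz",I=I,D=D,p=s["ee_pos"],r=s["ee_rot"])
print({k:np.round(v,3).tolist() if not isinstance(v,str) else v for k,v in env.camera_params("wrist").items()})
E
```

```text
time_s: 1.15
ee_pos: [499.7, -275.6, 273.2]
ee_rot: [-180.0, 0.1, -69.8]
force: [-0.2, -0.0, -0.9]
gripper_width: 91.1
[ 499.67830202 -275.64065625  273.24264235] [-1.79985793e+02  6.74129644e-02 -6.98135270e+01]
{'camera_matrix': [[325.192, 0.0, 279.619], [0.0, 325.192, 211.388], [0.0, 0.0, 1.0]], 'hand_eye': [[1.0, -0.0, -0.0, 0.389], [-0.0, -0.971, -0.237, -66.082], [-0.0, 0.237, -0.971, -171.349], [0.0, 0.0, 0.0, 1.0]]}
```

View pics/w1.png

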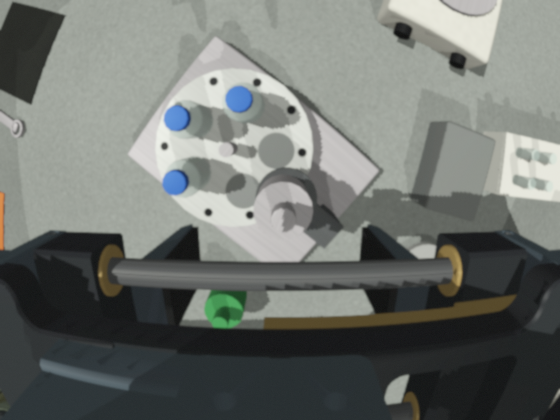

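The wrist view shows the cap, with its body circle near (283,203) and the grip near (283,218). It lies between the open fingers, clear of the green look-alike at (226,306).

```bash
cat >> h.py <<'E'
from scipy.spatial.transform import Rotation as Rn
def wcloud(D,p,r):
    c=env.camera_params("wrist");K=np.array(c["camera_matrix"]);H=np.array(c["hand_eye"])
    v,u=np.mgrid[:D.shape[0],:D.shape[1]];x=(u-K[0,2])/K[0,0];y=(v-K[1,2])/K[1,1]
    t=np.hypot(x,y)+1e-9;k=np.tan(t)/t
    P=np.stack([x*k*D,-y*k*D,-D],-1)@H[:3,:3].T+H[:3,3]      # tool frame
    return P,P@Rn.from_euler("xyz",r,degrees=True).as_matrix().T+p
def circ(q):
    (x,y),r=cv2.minEnclosingCircle(q[:,:2].astype(np.float32));return round(x,1),round(y,1),round(r,1)
E
python3 - <<'E'
from h import *
d=np.load("pics/w1.npz");T,W=wcloud(d["D"],d["p"],d["r"])
T=T[170:250,240:330].reshape(-1,3);W=W[170:250,240:330].reshape(-1,3)
for lo,hi in((178,190),(146,155),(90,99)):
    k=(W[:,2]>lo)&(W[:,2]<hi)
    if k.sum()>3: print(lo,k.sum(),"world",W[k].mean(0).round(1),circ(W[k]),"tool",T[k].mean(0).round(1),circ(T[k]))
E
```

```text
178 519 world [ 496.9 -280.   183.4] (496.2, -280.4, 10.9) tool [ 3.2  4.1 89.9] (3.4, 4.9, 10.9)
146 2122 world [ 498.6 -279.1  151.6] (496.1, -280.3, 28.1) tool [  3.1   2.2 121.6] (3.3, 5.0, 28.1)
90 1283 world [ 496.7 -311.1   95.7] (487.0, -299.9, 53.6) tool [ 32.5  15.1 177.5] (18.6, 20.3, 53.6)
```

Both radii match (10.9 and 28.1 mm), so the cap is at tool offset (+3.4, +4.9). Descending to TCP z≈157 and closing on the grip.

```bash
python3 -m pendant '[{"xyz":[0.003,0.005,0.02],"roll":0,"jaw":0},{"xyz":[0.0034,0.005,0.05],"roll":0,"jaw":0},{"xyz":[0.0034,0.005,0.08],"roll":0,"jaw":0.3},{"xyz":[0.0034,0.005,0.105],"roll":0,"jaw":0.3},{"xyz":[0.0034,0.005,0.116],"roll":0,"jaw":0.3},{"xyz":[0.0034,0.005,0.116],"roll":0,"jaw":0.3},{"xyz":[0.0034,0.005,0.116],"roll":0,"jaw":1},{"xyz":[0.0034,0.005,0.116],"roll":0,"jaw":1}]' 30
python3 -m pendant '[{"xyz":[0,0,0],"roll":0,"jaw":1},{"xyz":[0,0,0],"roll":0,"jaw":1},{"xyz":[0,0,0],"roll":0,"jaw":1},{"xyz":[0,0,0],"roll":0,"jaw":1},{"xyz":[0,0,0],"roll":0,"jaw":1},{"xyz":[0,0,0],"roll":0,"jaw":1},{"xyz":[0,0,0],"roll":0,"jaw":1},{"xyz":[0,0,0],"roll":0,"jaw":1}]' 30
```

```text
time_s: 2.2
ee_pos: [494.2, -283.9, 159.1]
ee_rot: [-179.9, -0.1, -70.1]
force: [0.0, -0.1, -0.2]
gripper_width: 47.0
time_s: 3.2
ee_pos: [493.7, -283.4, 157.9]
ee_rot: [180.0, 0.0, -70.1]
force: [0.3, 0.3, 0.2]
gripper_width: 21.5
```

Gripped (21.5 mm against 22 mm nominal). Lifting 110 mm.

```bash
python3 -m pendant '[{"xyz":[0,0,-0.005],"roll":0,"jaw":1},{"xyz":[0,0,-0.015],"roll":0,"jaw":1},{"xyz":[0,0,-0.03],"roll":0,"jaw":1},{"xyz":[0,0,-0.05],"roll":0,"jaw":1},{"xyz":[0,0,-0.07],"roll":0,"jaw":1},{"xyz":[0,0,-0.09],"roll":0,"jaw":1},{"xyz":[0,0,-0.105],"roll":0,"jaw":1},{"xyz":[0,0,-0.11],"roll":0,"jaw":1}]' 30
python3 - <<'E'
from h import *
s=env.state();print(s["ee_pos"],s["force"],s["gripper_width"],s["qpos"].round(0))
R=Rn.from_euler("xyz",s["ee_rot"],degrees=True).as_matrix()
print(R.T@(np.array([577,236,s["ee_pos"][2]])-s["ee_pos"]))
I,D=env.grab_frame("side");cv2.imwrite("pics/s1.png",cv2.resize(I[90:230,250:450],None,fx=4,fy=4))
E
```

```text
time_s: 4.2
ee_pos: [494.1, -283.7, 269.5]
ee_rot: [-179.9, -0.1, -70.1]
force: [-0.6, 0.2, -1.1]
gripper_width: 21.2
[ 494.12518064 -283.71632346  269.49339704] [-0.60042537  0.22169445 -1.10988647] 21.178450217839266 [-31.  16.  85.  -0.  79.  39.]
[-460.62457233 -254.55455099   -0.52582626]
```

View pics/s1.png

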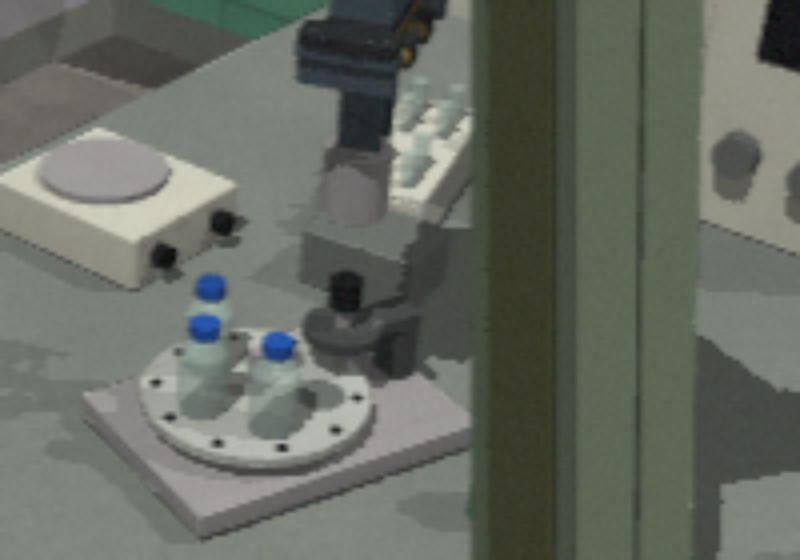

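The cap hangs upright in the gripper and the black knob is exposed. Carrying it to the mat.

```bash
python3 -m pendant '[{"xyz":[-0.016,-0.009,0],"roll":0,"jaw":1},{"xyz":[-0.05,-0.028,0],"roll":0,"jaw":1},{"xyz":[-0.085,-0.047,0],"roll":0,"jaw":1},{"xyz":[-0.12,-0.066,0],"roll":0,"jaw":1},{"xyz":[-0.155,-0.086,0],"roll":0,"jaw":1},{"xyz":[-0.19,-0.105,0],"roll":0,"jaw":1},{"xyz":[-0.225,-0.124,0],"roll":0,"jaw":1},{"xyz":[-0.26,-0.144,0],"roll":0,"jaw":1}]' 30
python3 -m pendant '[{"xyz":[-0.035,-0.019,0],"roll":0,"jaw":1},{"xyz":[-0.07,-0.038,0],"roll":0,"jaw":1},{"xyz":[-0.105,-0.058,0],"roll":0,"jaw":1},{"xyz":[-0.14,-0.077,0],"roll":0,"jaw":1},{"xyz":[-0.17,-0.094,0],"roll":0,"jaw":1},{"xyz":[-0.19,-0.105,0],"roll":0,"jaw":1},{"xyz":[-0.2,-0.11,0],"roll":0,"jaw":1},{"xyz":[-0.2,-0.11,0],"roll":0,"jaw":1}]' 30
python3 - <<'E'
from h import *
s=env.state();print(s["ee_pos"],s["ee_rot"],s["gripper_width"])
I,D=env.grab_frame("wrist");cv2.imwrite("pics/w2.png",I);np.savez("pics/w2.npz",I=I,D=D,p=s["ee_pos"],r=s["ee_rot"])
T,W=wcloud(D,s["ee_pos"],s["ee_rot"])
m=((I.max(2)<45)&(abs(W[...,2])<12)&(D>0)).astype(np.uint8)
c=max(cv2.findContours(m,0,2)[0],key=cv2.contourArea);k=c[:,0];q=W[k[:,1],k[:,0]].astype(np.float32)
print("mat",cv2.minAreaRect(q[:,:2]),np.median(q[:,2]))
E
```

```text
time_s: 5.25
ee_pos: [539.9, 12.4, 267.0]
ee_rot: [179.9, 0.1, -70.1]
force: [0.2, 0.5, -0.6]
gripper_width: 21.4
time_s: 6.25
ee_pos: [576.0, 235.6, 267.6]
ee_rot: [179.9, -0.0, -70.1]
force: [-0.6, -0.8, -0.7]
gripper_width: 21.2
[575.9812761  235.58931783 267.56517954] [ 1.79943869e+02 -2.88567474e-02 -7.00955388e+01] 21.247554834208778Traceback (most recent call last):
  File "<stdin>", line 6, in <module>
ValueError: max() iterable argument is empty
```

View pics/w2.png

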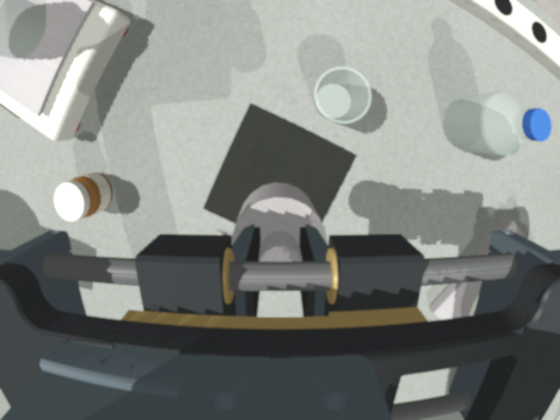

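The mat's corners show at (251,104), (355,155) and (204,208). The cap covers the near corner, and the beaker (343,95) is clear. I'll check the centre from the diagonal.

Run:
```python
from h import *
d=np.load("pics/w2.npz");T,W=wcloud(np.ones((420,560)),d["p"],d["r"])
T0,W0=wcloud(np.zeros((420,560)),d["p"],d["r"])
f=lambda u,v:W0[v,u]+(W[v,u]-W0[v,u])*(3-W0[v,u,2])/(W[v,u,2]-W0[v,u,2])
a,b,c=f(355,155),f(204,208),f(251,104);print(a,b,c,(a+b)/2,np.linalg.norm(a-c),np.linalg.norm(b-c))
k=np.s_[180:235,235:325];D=d["D"];T,W=wcloud(D,d["p"],d["r"]);q=W[k].reshape(-1,3);z=q[:,2]
q=q[(z>150)&(z<290)];h=np.histogram(q[:,2],np.arange(150,291,4));print(h[0]);
q2=q[(q[:,2]>253)&(q[:,2]<267)];print(circ(q2), np.c_[q2[:,:2],np.ones(len(q2))].shape, np.linalg.lstsq(np.c_[q2[:,:2],np.ones(len(q2))],q2[:,2],rcond=None)[0],q2.mean(0))
```

```text
[647.14170368 151.55163324   3.        ] [506.47811063 322.41357146   3.        ] [662.76049333 306.61489973   3.        ] [576.80990716 236.98260235   3.        ] 155.84788482664564 157.0789010995479
[   0    0    0    0    0    0    0    0    0    0    0    0    0    0
   37   46   54   57   53   61   66   64   78   70   82   89   84 1554
  791   29   93  108   84   57   16]
(587.5, 239.3, 25.8) (2456, 3) [-8.30210027e-02 -1.42462599e-02  3.14255799e+02] [595.08848729 242.58450947 261.39503391]
```

Run:
```python
from h import *
d=np.load("pics/w2.npz");D=d["D"];T,W=wcloud(D,d["p"],d["r"]);q=W[180:235,235:325].reshape(-1,3)
for it in range(5):
    if it==0:k=(q[:,2]>256)&(q[:,2]<266)
    A=np.c_[q[:,:2]-[577,237],np.ones(len(q))];c=np.linalg.lstsq(A[k],q[k,2],rcond=None)[0];k=abs(A@c-q[:,2])<1.5
    k&=(q[:,0]>545)&(q[:,0]<615)
    print(c,k.sum(),circ(q[k]))
```

```text
[-4.48670299e-02  1.25802115e-03  2.62388244e+02] 2244 (587.4, 239.2, 25.7)
[-1.85715176e-02  1.35753270e-02  2.61979249e+02] 2261 (587.4, 239.2, 25.7)
[-1.38553212e-02  1.54135726e-02  2.61904605e+02] 2259 (587.4, 239.2, 25.7)
[-1.28202603e-02  1.56854139e-02  2.61888895e+02] 2262 (587.4, 239.2, 25.7)
[-1.22549822e-02  1.59711235e-02  2.61879404e+02] 2263 (587.4, 239.2, 25.7)
```

The mat centre is (577,237), which agrees with the first measurement. The cap tilts about 1° and its rim is at z≈206, so it has not slipped. Lowering by about 203 mm.

```bash
python3 -m pendant '[{"xyz":[0,0,0.015],"roll":0,"jaw":1},{"xyz":[0,0,0.045],"roll":0,"jaw":1},{"xyz":[0,0,0.08],"roll":0,"jaw":1},{"xyz":[0,0,0.115],"roll":0,"jaw":1},{"xyz":[0,0,0.15],"roll":0,"jaw":1},{"xyz":[0,0,0.18],"roll":0,"jaw":1},{"xyz":[0,0,0.193],"roll":0,"jaw":1},{"xyz":[0,0,0.197],"roll":0,"jaw":1}]' 30
python3 -m pendant '[{"xyz":[0,0,0],"roll":0,"jaw":1},{"xyz":[0,0,0.001],"roll":0,"jaw":1},{"xyz":[0,0,0.002],"roll":0,"jaw":1},{"xyz":[0,0,0.003],"roll":0,"jaw":1},{"xyz":[0,0,0.004],"roll":0,"jaw":1},{"xyz":[0,0,0.005],"roll":0,"jaw":1},{"xyz":[0,0,0.005],"roll":0,"jaw":1},{"xyz":[0,0,0.005],"roll":0,"jaw":1}]' 30
```

```text
time_s: 7.3
ee_pos: [576.0, 234.8, 70.3]
ee_rot: [179.9, -0.0, -70.2]
force: [-0.3, 0.1, -0.9]
gripper_width: 21.1
time_s: 8.3
ee_pos: [576.3, 235.5, 65.9]
ee_rot: [-180.0, -0.0, -70.1]
force: [-0.2, -0.3, -1.2]
gripper_width: 21.1
```

Rim is at about z 4, not yet pressing. I go down another 2 mm and check for contact.

```bash
python3 -m pendant '[{"xyz":[0,0,0.0005],"roll":0,"jaw":1},{"xyz":[0,0,0.001],"roll":0,"jaw":1},{"xyz":[0,0,0.0015],"roll":0,"jaw":1},{"xyz":[0,0,0.002],"roll":0,"jaw":1},{"xyz":[0,0,0.002],"roll":0,"jaw":1},{"xyz":[0,0,0.002],"roll":0,"jaw":1},{"xyz":[0,0,0.002],"roll":0,"jaw":1},{"xyz":[0,0,0.002],"roll":0,"jaw":1}]' 30
```

```text
time_s: 9.3
ee_pos: [576.7, 235.9, 65.7]
ee_rot: [-179.9, 0.0, -70.1]
force: [-3.0, 0.6, 9.3]
gripper_width: 21.3
```

Contact: 9 N upward, so the cap is standing on the mat. I open in place, then rise.

```bash
python3 -m pendant '[{"xyz":[0,0,-0.001],"roll":0,"jaw":0.5},{"xyz":[0,0,-0.001],"roll":0,"jaw":0.3},{"xyz":[0,0,-0.001],"roll":0,"jaw":0.2},{"xyz":[0,0,-0.001],"roll":0,"jaw":0.2},{"xyz":[0,0,-0.02],"roll":0,"jaw":0.2},{"xyz":[0,0,-0.06],"roll":0,"jaw":0},{"xyz":[0,0,-0.11],"roll":0,"jaw":0},{"xyz":[0,0,-0.17],"roll":0,"jaw":0}]' 30
python3 - <<'E'
from h import *
s=env.state();print(s["ee_pos"],s["ee_rot"],s["gripper_width"],s["qpos"].round(0))
I,D=env.grab_frame("wrist");T,W=wcloud(D,s["ee_pos"],s["ee_rot"]);np.savez("pics/w3.npz",I=I,D=D,p=s["ee_pos"],r=s["ee_rot"])
q=W[100:330,180:380].reshape(-1,3)
for lo,hi in((86,97),(55,64)):
    k=(q[:,2]>lo)&(q[:,2]<hi)&(np.hypot(q[:,0]-577,q[:,1]-237)<50)
    if k.sum()>3:print(lo,k.sum(),q[k].mean(0).round(1),circ(q[k]))
cv2.imwrite("pics/w3.png",I)
R=Rn.from_euler("xyz",s["ee_rot"],degrees=True).as_matrix()
print(R.T@(np.array([497,-281,265])-s["ee_pos"]))
E
```

```text
time_s: 10.3
ee_pos: [575.7, 235.2, 234.4]
ee_rot: [179.9, -0.0, -70.1]
force: [0.9, 0.5, -0.0]
gripper_width: 91.1
[575.65893101 235.18020866 234.43833184] [ 1.79862781e+02 -1.24392336e-02 -7.01308568e+01] 91.09665953390719 [21. 22. 81. -0. 77. 91.]
86 368 [579.6 237.8  91.4] (579.2, 237.6, 10.8)
55 1610 [580.8 238.3  59.6] (579.0, 238.1, 28.3)
[458.72524242 249.48447718 -29.86466841]
```

View pics/w3.png

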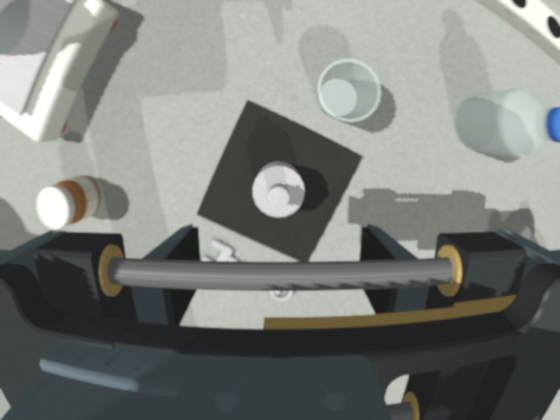

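The cap stands upright at (279,192), in the middle of the mat: grip top at z 91, centre (579,238). The beaker and wrench are untouched. Returning above the plunger.

```bash
python3 -m pendant '[{"xyz":[0.02,0.011,-0.02],"roll":0,"jaw":0},{"xyz":[0.06,0.033,-0.03],"roll":0,"jaw":0},{"xyz":[0.1,0.054,-0.03],"roll":0,"jaw":0},{"xyz":[0.14,0.076,-0.03],"roll":0,"jaw":0},{"xyz":[0.18,0.098,-0.03],"roll":0,"jaw":0},{"xyz":[0.22,0.12,-0.03],"roll":0,"jaw":0},{"xyz":[0.26,0.141,-0.03],"roll":0,"jaw":0},{"xyz":[0.3,0.163,-0.03],"roll":0,"jaw":0}]' 40
python3 -m pendant '[{"xyz":[0.04,0.022,0],"roll":0,"jaw":0},{"xyz":[0.075,0.041,0],"roll":0,"jaw":0},{"xyz":[0.11,0.06,0],"roll":0,"jaw":0},{"xyz":[0.14,0.076,0],"roll":0,"jaw":0},{"xyz":[0.155,0.084,0],"roll":0,"jaw":0},{"xyz":[0.159,0.086,0],"roll":0,"jaw":0},{"xyz":[0.159,0.086,0],"roll":0,"jaw":0},{"xyz":[0.159,0.086,0],"roll":0,"jaw":0}]' 40
python3 - <<'E'
from h import *
s=env.state();print(s["ee_pos"],s["ee_rot"])
I,D=env.grab_frame("wrist");T,W=wcloud(D,s["ee_pos"],s["ee_rot"]);cv2.imwrite("pics/w4.png",I)
q=W[150:260,230:340].reshape(-1,3);t=T[150:260,230:340].reshape(-1,3)
for lo,hi in((136,148),(90,99)):
    k=(q[:,2]>lo)&(q[:,2]<hi)&(np.hypot(q[:,0]-497,q[:,1]+281)<45)
    if k.sum()>3:print(lo,k.sum(),q[k].mean(0).round(1),circ(q[k]),"tool",circ(t[k]),t[k].mean(0).round(1))
E
```

```text
time_s: 11.35
ee_pos: [523.3, -104.2, 263.1]
ee_rot: [179.9, 0.0, -70.2]
force: [-0.2, -1.2, 0.2]
gripper_width: 91.3
time_s: 12.35
ee_pos: [498.3, -279.8, 264.0]
ee_rot: [-180.0, 0.0, -70.1]
force: [-0.1, -0.1, -0.4]
gripper_width: 91.3
[ 498.2837758  -279.78883993  264.04717471] [-1.79989433e+02  1.62021137e-02 -7.00563577e+01]
136 681 [ 498.6 -283.4  141.4] (498.0, -283.6, 13.9) tool (3.5, 1.6, 13.9) [  3.5   0.9 122.6]
90 2632 [ 499.7 -285.9   95.7] (496.0, -287.9, 38.7) tool (6.9, 5.0, 38.7) [  6.2   0.8 168.4]
```

View pics/w4.png

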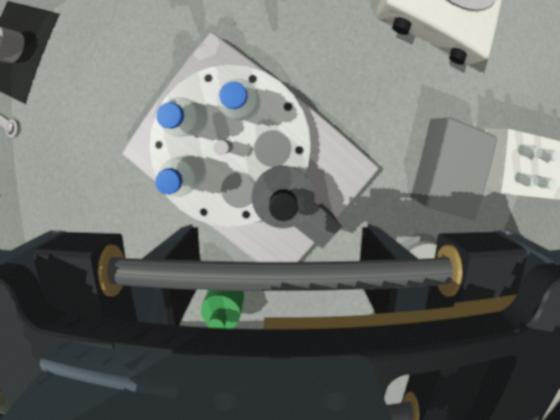

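The knob is at (284,205), centred at tool (+3.5,+1.6). Its top is at z 141.4 and its radius 13.9 mm, both as specified. Descending 154 mm and gripping with 50 N.

```bash
python3 -m pendant '[{"xyz":[0.0035,0.0016,0.025],"roll":0,"jaw":0.3},{"xyz":[0.0035,0.0016,0.06],"roll":0,"jaw":0.3},{"xyz":[0.0035,0.0016,0.095],"roll":0,"jaw":0.3},{"xyz":[0.0035,0.0016,0.125],"roll":0,"jaw":0.3},{"xyz":[0.0035,0.0016,0.145],"roll":0,"jaw":0.3},{"xyz":[0.0035,0.0016,0.154],"roll":0,"jaw":0.3},{"xyz":[0.0035,0.0016,0.154],"roll":0,"jaw":0.3},{"xyz":[0.0035,0.0016,0.154],"roll":0,"jaw":1}]' 50
python3 -m pendant '[{"xyz":[0,0,0],"roll":0,"jaw":1},{"xyz":[0,0,0],"roll":0,"jaw":1},{"xyz":[0,0,0],"roll":0,"jaw":1},{"xyz":[0,0,0],"roll":0,"jaw":1},{"xyz":[0,0,0],"roll":0,"jaw":1},{"xyz":[0,0,0],"roll":0,"jaw":1},{"xyz":[0,0,0],"roll":0,"jaw":1},{"xyz":[0,0,0],"roll":0,"jaw":1}]' 50
```

```text
time_s: 13.4
ee_pos: [498.5, -284.9, 111.0]
ee_rot: [-179.9, -0.1, -70.1]
force: [0.8, -0.8, 1.3]
gripper_width: 56.4
time_s: 14.4
ee_pos: [497.4, -283.5, 110.2]
ee_rot: [180.0, 0.1, -70.2]
force: [-1.8, 5.0, 3.9]
gripper_width: 26.8
```

Gripped (26.8 mm). Pulling up 19 mm, gradually.

```bash
python3 -m pendant '[{"xyz":[0,0,-0.003],"roll":0,"jaw":1},{"xyz":[0,0,-0.006],"roll":0,"jaw":1},{"xyz":[0,0,-0.009],"roll":0,"jaw":1},{"xyz":[0,0,-0.012],"roll":0,"jaw":1},{"xyz":[0,0,-0.015],"roll":0,"jaw":1},{"xyz":[0,0,-0.017],"roll":0,"jaw":1},{"xyz":[0,0,-0.019],"roll":0,"jaw":1},{"xyz":[0,0,-0.019],"roll":0,"jaw":1}]' 50
```

```text
time_s: 15.4
ee_pos: [497.3, -283.6, 126.9]
ee_rot: [179.9, 0.2, -70.1]
force: [3.2, 5.1, -12.7]
gripper_width: 27.0
```

It has risen 16.7 mm against about 13 N. I continue to the stop.

```bash
python3 -m pendant '[{"xyz":[0,0,-0.001],"roll":0,"jaw":1},{"xyz":[0,0,-0.002],"roll":0,"jaw":1},{"xyz":[0,0,-0.003],"roll":0,"jaw":1},{"xyz":[0,0,-0.003],"roll":0,"jaw":1},{"xyz":[0,0,-0.003],"roll":0,"jaw":1},{"xyz":[0,0,-0.003],"roll":0,"jaw":1},{"xyz":[0,0,-0.003],"roll":0,"jaw":1},{"xyz":[0,0,-0.003],"roll":0,"jaw":1}]' 50
```

```text
time_s: 16.4
ee_pos: [497.3, -283.5, 129.5]
ee_rot: [179.9, 0.2, -70.1]
force: [2.3, 3.9, -12.2]
gripper_width: 27.0
```

```bash
python3 -m pendant '[{"xyz":[0,0,-0.0005],"roll":0,"jaw":1},{"xyz":[0,0,-0.001],"roll":0,"jaw":1},{"xyz":[0,0,-0.0015],"roll":0,"jaw":1},{"xyz":[0,0,-0.0015],"roll":0,"jaw":1},{"xyz":[0,0,-0.0015],"roll":0,"jaw":1},{"xyz":[0,0,-0.0015],"roll":0,"jaw":1},{"xyz":[0,0,-0.0015],"roll":0,"jaw":1},{"xyz":[0,0,-0.0015],"roll":0,"jaw":1}]' 50
python3 - <<'E'
from h import *
s=env.state()
I,D=env.grab_frame("wrist");T,W=wcloud(D,s["ee_pos"],s["ee_rot"])
q=W.reshape(-1,3);k=(np.hypot(q[:,0]-498,q[:,1]+283.5)<9)&(q[:,2]>110)&(q[:,2]<185);print(k.sum(),np.histogram(q[k,2],np.arange(110,186,5)),np.median(q[k,2]) if k.sum() else 0)
J,_=env.grab_frame("side")
cv2.imwrite("pics/s2.png",np.hstack([cv2.resize(J[120:220,270:400],(520,400)),cv2.resize(I[120:330,210:350],(267,400))]))
I,D=env.grab_frame("top");P=cloud("top",D).reshape(-1,3)
k=(abs(P[:,0]-578)<60)&(abs(P[:,1]-237)<60)&(P[:,2]>82);print("cap",k.sum(),P[k].mean(0))
E
```

```text
time_s: 17.4
ee_pos: [497.3, -283.5, 130.4]
ee_rot: [179.9, 0.2, -70.1]
force: [4.0, 3.7, -16.4]
gripper_width: 26.9
59 (array([ 0,  3,  0,  0,  0,  0,  0,  0,  0,  0, 56,  0,  0,  0,  0]), array([110, 115, 120, 125, 130, 135, 140, 145, 150, 155, 160, 165, 170,
       175, 180, 185])) 161.51878348525636
cap 42 [580.79980843 237.18004107  92.05632722]
```

View pics/s2.png

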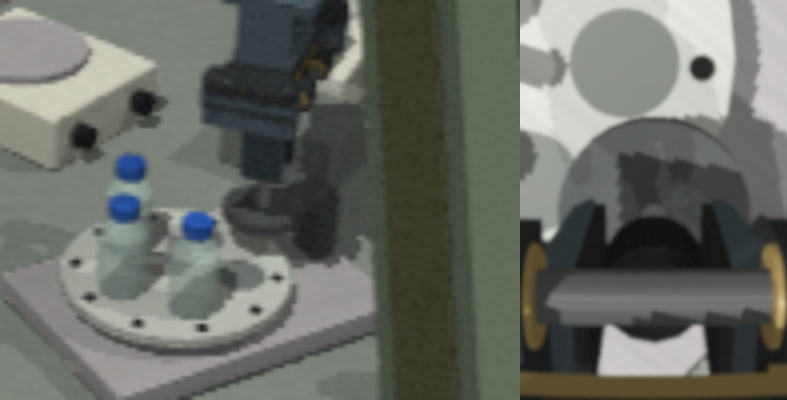

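The fingers hold the raised knob. Its top now measures z 161.5 against 141.4 before, so it rose 20.1 mm, and the pull of 16.4 N exceeds the spring's 13 N, which means it is against its stop. The cap is still on the mat at (581,237). Handing in.

```bash
python3 -c "
from workcell import env
s=env.state();print(s['ee_pos'],s['force'],s['gripper_width']);env.job_done()"
```

```text
[ 497.26656626 -283.5253985   130.37573171] [  3.97723363   3.94412637 -16.34250192] 26.79204924222487
the job is handed in; nothing more can be done
```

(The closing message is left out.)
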